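# Nest the small tin and snap the lid on

## Robot

A 6-joint arm with a two-finger parallel gripper is mounted at the origin on the work surface. World frame = base frame: x ahead of the robot, y to its left, z up, the work surface at z = 0. Lengths are in m, angles in rad, forces in N, time in s.
With the tool pointing down it reaches from about 0.25 to 0.725 m from the base axis. Payload 9.7 kg.
Tool frame: the origin (TCP) lies on the centre line of the jaws, within the pads' length; the fingertips stand 11 mm ahead of it and the grasp point (between the pads) lies 8 mm behind it (arm.tcp_to_tips is the distance from the TCP to the fingertips, in m); z points along the fingers, y is the line along which they close (so a half turn about z gives the same grasp; the last joint's range is limited). The gripper opens to 85 mm and grips with 20 to 120 N. Pads are 22 mm wide; open, the fingers measure 114 mm over their backs; the gripper's body (76 mm by 85 mm) begins 54 mm behind the grasp point. The pads swing forward as they close: fully open they stand 13 mm farther back than shut.
Start: joints at [1.119, 0.087, 0.176, 1.66, 0, 1.571], TCP at [0.24, 0.495, 0.242] pointing down, gripper open.
Joint ranges: [-3.13, 3.13], [-0.85, 1.81], [-1.15, 1.24], [-2.2, 2.28], [-1.44, 1.52], [-3.14, 3.14]. Speed limits (rad/s): [2.22, 2.22, 2.57, 3.14, 3.14, 3.14].

## Interface

Orientations are given as a rotation vector (axis times angle).
In Python, from cell import arm gives the robot as it stands. The module is installed in compiled form; this text tells all that it offers.
- The arm moves only by the tool apply_moves, never from a script. Its argument "steps" is one flat list of numbers, 6 for each row, row after row: the shift along the tool's x, y, z in cm, then the turn, a rotation vector about the tool's x, y, z in degrees. In form: [tx, ty, tz, rx, ry, rz, tx, ty, tz, rx, ry, rz, ...]. A call has 1 to 8 rows; each row is the pose to reach, as a shift and turn from the pose commanded when the call began, along the tool's axes at that moment; what a row does not reach only later rows make up. A row lasts 1/8 s, in which the tool goes at most 62.5 mm and 10.7 degrees, less where a joint would pass 70% of its speed; a pose out of reach is approached as far as the arm can. A call with a gripper value outside its range is refused whole. "jaw" is the finger opening in cm, from 0 to 8.54, set as the call begins (left out, the last holds). The fingers move at their own pace and stop on an object; "force" is the grip in N (left out, the last holds). Time passes only in rows, so rows that repeat a pose let the fingers close. It gives the time, the measured TCP pose, the force, the opening and the grip force at its end, in the units of the state.
- arm.state(): the state, without advancing time (a new reading comes with each control period).
- arm.snapshot(name): name is "side" or "top"; returns the picture (420x560x3 uint8, blue, green, red); there is no depth.
- arm.get_calibration(name): a dict with "fx", "fy", "cx", "cy" (pixels), "R" (3x3) and "t" (3): a world point X has camera coordinates R X + t. Camera axes: x right, y down, z forward; pixel columns grow to the right and rows downward; lengths in m; the calibration is good to about 2 mm. A picture is of the moment at which its call begins. get_calibration takes no time and is no camera call.
- arm.close_job(): hands the job in; it is judged then, once.
The state is a dict: "time_s": time; "qpos": joint angles; "joint_velocities": joint speeds; "effort": joint torques, N m; "position": TCP position; "tool_rot": TCP orientation; "force": force on the tool from outside, world axes, zero at the start; "ft_torque": the same for the moment, N m; "opening": opening from 0.0 (shut) to 1.0 (fully open); "grasp_force": force on a finger pad.
Only numpy, scipy, OpenCV 4.12 (cv2) and the standard library are available. Lean on these libraries where they do the work, as an engineer would, in place of code of your own. Each camera call takes 0.05 s, during which the arm holds its last target. There are 200 camera calls.

## Task

Put the sugar tins away nested: stand the small round tin upright inside the large oblong tin, then put the oblong lid on the large tin and press it down until both ends have clicked past their catches and the lid sits flush on the rim all round. Press firmly but not roughly, stopping when the lid is home, leave the large tin standing where it is, and do not disturb the square lid, the cup or the jar.

Things in the scene. Friction and masses are not known exactly. Their poses are not given: they have to be found in the camera images.
- tin: Large oblong open steel tin, loose, about 0.7 kg: outside 132 (its x) by 92 (its y) by 85 mm high, walls and floor 4 mm, so inside 124 by 84 mm. Origin: centre of its underside; z up. Dark catch housings stand 11 mm out from its short walls, below the rim.
- tin_rim (a point): Centre of the large tin's mouth, at rim height (85 mm above its underside), axes as the tin's. In the middle of each short wall, 5 mm below the rim, a 28 mm wide sprung steel nose stands 4.5 mm into the mouth and yields outwards when the lid's bead is pushed past it.
- lid: Oblong steel lid of the large tin, loose, about 0.15 kg, lying plug down. Origin: centre of the plug's underside, z up, x along its long side. Plug 14 mm deep with a bevelled bead all round, 121 by 81 mm at its widest 4 mm above the underside (3.5 mm lead-in, then 1.5 mm play each side in the mouth). Flange 138 by 98 mm, z = 14 to 18 mm. Fits either way round.
- lid_end_a (a point): Point of the lid's flange underside at its +x end (62 mm from the centre, 14 mm above the plug's underside); level with the rim when that end is home.
- lid_end_b (a point): The same at the lid's -x end.
- small_tin: Small closed round steel tin, loose, about 0.12 kg: 50 mm diameter, 36 mm high, with a dark wooden knob 16 mm in diameter and 26 mm tall on its top centre (62 mm in all). Origin: centre of its underside, z up. It clears the closed lid when standing on the large tin's floor (4 mm above that tin's underside).
- square_lid: Bystander: a square steel lid of another tin, 98 by 98 mm flange, else like the oblong lid. Origin: centre of the plug's underside.
- cup: Bystander: red ceramic espresso cup with a handle, 62 mm across, 58 mm high. Origin: centre of its underside.
- jar: Bystander: glass jar with a steel cap, 76 mm diameter, 92 mm high. Origin: centre of its underside.
- lid_handle (a point): Top centre of the lid's dark wooden handle bar: 60 mm along the lid's x, 14 mm wide in y, from 18 to 42 mm above the plug's underside. Laid in the mouth the lid rests on the catches about 10 mm short of home; about 12 N pressed down here snaps the ends past one after the other, then it stops hard on the rim with this point 113 mm above the tin's underside (plug underside at 71 mm).

How it is judged:
On the way, in this order (a step that is already met when the one before it is completed fails the run):
1. the small tin stands upright on the floor of the large tin, let go (z of small_tin in the frame of tin between 0 and 0.01 m and x of small_tin in the frame of tin between -0.045 and 0.045 m and y of small_tin in the frame of tin between -0.025 and 0.025 m and angle between small_tin's own z axis and vertical below 0.15 rad and contact force between the fingers and small_tin below 0.1 N), for 0.2 s.
2. both ends of the oblong lid are snapped down onto the rim of the large tin (horizontal distance between lid_end_a and lid_end_b above 0.1 m and z of lid_end_a in the frame of tin_rim between -0.003 and 0.0025 m and z of lid_end_b in the frame of tin_rim between -0.003 and 0.0025 m and horizontal distance between lid and tin below 0.005 m and angle between the x axis of lid and the x axis of tin, either way round below 0.06 rad), for 0.2 s.
At the end, for the whole second after the job is handed in: The small tin stands upright (within 0.15 rad) on the large tin's floor; the oblong lid lies centred on the large tin (within 5 mm and 0.06 rad) with both ends home on the rim (within 2.5 mm); the large tin stands upright on the counter, within 50 mm of where it was; all at rest (z of small_tin in the frame of tin between 0 and 0.01 m and x of small_tin in the frame of tin between -0.045 and 0.045 m and y of small_tin in the frame of tin between -0.025 and 0.025 m and angle between small_tin's own z axis and vertical below 0.15 rad and z of lid_end_a in the frame of tin_rim between -0.003 and 0.0025 m and z of lid_end_b in the frame of tin_rim between -0.003 and 0.0025 m and horizontal distance between lid and tin below 0.005 m and angle between the x axis of lid and the x axis of tin, either way round below 0.06 rad and angle between tin's own z axis and vertical below 0.05 rad and height (world z) of tin below 0.005 m and distance of tin from where it was at the start of the episode below 0.05 m and linear speed of each of tin, lid below 0.02 m/s); the robot touches nothing.
It fails at once if the square lid, cup or jar is disturbed (moved more than 30 mm) (distance of any of square_lid, cup, jar from where it was at the start of the episode above 0.03 m).
It fails at once if the lid is forced roughly onto the tin (more than 90 N between them) (contact force between lid and tin above 90 N).
It also fails if it takes over 64 s, if anything falls off the work surface, if the arm or the gripper's body presses on something with over 40 N, if the wrist force passes 120 N, or if a joint passes its speed limit or range.

## Working session

There is one attempt and no reset: what is moved stays moved. The work goes in short steps, Python scripts to look and compute and a tool call to move; the robot and the scene stay as the last step left them, time stands still between calls to the robot, and variables do not carry over. Pictures are saved under pics/ and viewed, at most 10 in all, crops included, and the job is handed in when it is done.

Besides the shell and the picture viewer there is one more tool, called after "Emit:" by a JSON object that holds its "api" and its "payload". apply_moves: Moves the arm, as the interface text tells. Its arguments: {"type":"object","properties":{"steps":{"type":"array","items":{"type":"number"}},"jaw":{"type":"number"},"force":{"type":"number"}},"required":["steps"]}

```bash
mkdir -p pics
python3 - <<'E'
from cell import arm
import cv2,numpy as np
for n in ("top","side"):
    cv2.imwrite(f"pics/{n}0.png",arm.snapshot(n)); c=arm.get_calibration(n)
    print(n,c["fx"],c["cx"],c["cy"],np.round(-np.array(c["R"]).T@c["t"],3),np.round(c["R"],3).tolist())
s=arm.state();print(s)
E
```

```text
top 530.6183095133642 281.2414718053585 202.58283580998875 [0.424 0.051 1.323] [[-0.008, -1.0, -0.004], [-0.996, 0.008, -0.094], [0.094, 0.004, -0.996]]
side 537.3104948542543 285.5472365557881 213.48421388736097 [ 0.011 -0.812  0.877] [[0.848, -0.53, 0.003], [-0.324, -0.524, -0.788], [0.419, 0.667, -0.616]]
{'time_s': 0.1, 'qpos': array([ 1.11900560e+00,  8.73887251e-02,  1.75257531e-01,  1.65979176e+00,
       -2.95772770e-05,  1.57080094e+00]), 'joint_velocities': array([1.52146621e-05, 1.57370953e-04, 1.49308633e-03, 1.18434428e-03,
       1.10337911e-03, 1.46147587e-03]), 'effort': array([ 8.33049171e-05, -5.21559763e+01,  4.65654588e+01,  1.60013360e-02,
        5.51770086e-05, -3.96888674e-05]), 'position': array([0.24004819, 0.49465531, 0.2416856 ]), 'tool_rot': array([-7.03607853e-01, -3.06155729e+00,  1.73501753e-03]), 'force': array([ 0.56969568,  0.5988885 , -0.66199611]), 'ft_torque': array([0.01506351, 0.00178056, 0.01315676]), 'grasp_force': 0.0, 'opening': 0.9993109462890309}
```

View pics/top0.png

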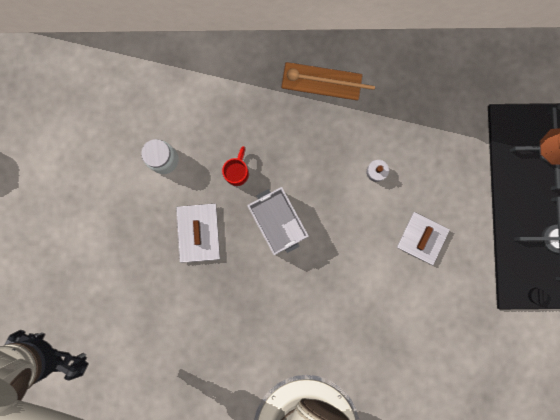

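View pics/side0.png

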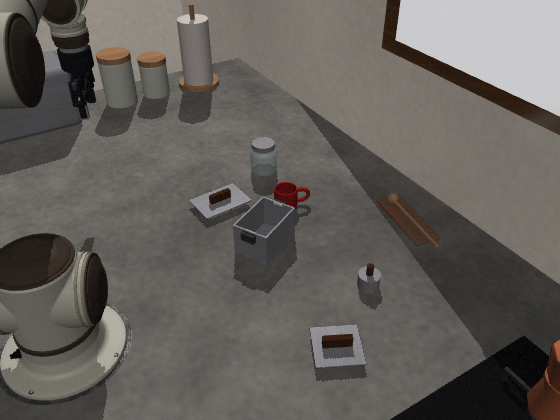

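Top view: oblong lid at (198,233), handle nearly vertical in the picture; large tin's mouth at (278,221); small tin at (378,170); square lid at (424,239); cup at (236,172); jar at (157,154). The side view agrees with this.

```bash
cat > h.py <<'E'
from cell import arm
import cv2,numpy as np
from scipy.spatial.transform import Rotation as Ro
def ray(n,uv):
    c=arm.get_calibration(n);R=np.array(c["R"]);t=np.array(c["t"])
    d=R.T@np.array([(uv[0]-c["cx"])/c["fx"],(uv[1]-c["cy"])/c["fy"],1]);return -R.T@t,d
def plane(n,uv,z):
    o,d=ray(n,uv);return (o+d*(z-o[2])/d[2])[:2]
def blobs(mask,amin):
    k,l,s,c=cv2.connectedComponentsWithStats(mask.astype(np.uint8))
    return [(l==i,s[i],c[i]) for i in range(1,k) if s[i][4]>=amin]
def brown(im):
    h=cv2.cvtColor(im,cv2.COLOR_BGR2HSV);return ((h[...,0]<14)&(h[...,1]>110)&(h[...,2]>25))
def rect(n,m,z):
    c,_=cv2.findContours(m.astype(np.uint8),cv2.RETR_EXTERNAL,cv2.CHAIN_APPROX_NONE)
    p=np.array([plane(n,q[0],z) for q in max(c,key=len)],np.float32)
    return cv2.minAreaRect(p*1000)
def info(r): 
    (x,y),(w,h),a=r
    if h>w: w,h,a=h,w,a+90
    return np.round([x,y,w,h,(a+90)%180-90],1)
def rel(p,yaw=None):
    "shift cm in tool axes to world p; turn to bring tool y along direction"
    s=arm.state();R=Ro.from_rotvec(s["tool_rot"]);return np.round(R.inv().apply(np.array(p)-s["position"])*100,2),R.as_matrix()
E
python3 - <<'E'
from h import *
im=cv2.imread("pics/top0.png");g=im.min(2)
for nm,(x0,y0,x1,y1),z in (("lid",(170,195,230,272),.018),("sq",(390,205,460,270),.018),("small",(362,155,395,187),.036),("tin",(240,180,318,262),.085)):
    for th in (140,160,180):
        m=np.zeros(g.shape,np.uint8);m[y0:y1,x0:x1]=g[y0:y1,x0:x1]>th
        if nm!="tin": m=cv2.morphologyEx(m,cv2.MORPH_OPEN,np.ones((3,3)))
        b=blobs(m,60)
        for q in b: print(nm,th,q[1],info(rect("top",q[0],z)))
m=brown(im)
for b in blobs(m,10):
    if 150<b[2][0]<460 and 120<b[2][1]<280: print("brown",b[1],b[2].round(1),"z42",info(rect("top",b[0],.042)),"z62",plane("top",b[2],.062))
im=cv2.imread("pics/side0.png")
for b in blobs(brown(im),10):
    if 190<b[2][0]<400 and 150<b[2][1]<380: print("side",b[1],b[2].round(1),"z36",plane("side",b[2],.036),"z50",plane("side",b[2],.05))
cv2.imwrite("pics/crop.png",cv2.resize(cv2.imread("pics/top0.png")[175:270,165:325],None,fx=5,fy=5,interpolation=cv2.INTER_CUBIC))
E
```

```text
lid 140 [ 170  195   50   77 2772] [475.2 269.4 187.4 120.    0.7]
lid 160 [ 176  204   43   58 1820] [475.3 262.7 137.1  98.5   4.3]
lid 180 [ 177  204   42   58 1731] [475.3 261.9 136.4  96.2   4.3]
sq 140 [ 390  205   70   65 3787] [ 459.6 -295.7  172.9  156.7   89.5]
sq 160 [ 397  213   52   51 1204] [ 457.5 -290.8   98.2   97.4   63. ]
sq 180 [ 398  213   51   51 1122] [ 457.  -291.6   96.5   95.2   62.8]
small 140 [362 155  33  32 701] [ 622.2 -182.3   79.5   76.7   89.5]
small 160 [368 159  21  21 242] [ 626.5 -181.7   49.2   46.6  -45.6]
small 180 [369 160  19  20 201] [ 627.  -179.4   48.2   42.6  -34.6]
tin 140 [ 240  180   69   82 2896] [499.4  72.3 189.4 158.3  -0.5]
tin 140 [304 198  14  10  71] [538.5 -16.1  31.2  20.2 -73.7]
tin 160 [247 187  61  68 675] [499.1  64.6 133.   93.4  27.8]
tin 180 [248 187  37  23  71] [551.   91.5  90.2  15.8 -64.1]
tin 180 [253 215  55  40 430] [487.   58.2 103.3  91.7  27.9]
brown [222 146  27  40 655] [235.7 169.5] z42 [633.8 169.8  94.2  63.7   9.2] z62 [0.62349624 0.16401483]
brown [377 166   6   6  28] [379.3 168.6] z42 [ 6.261e+02 -1.849e+02  1.230e+01  1.230e+01 -5.000e-01] z62 [ 0.62257759 -0.18077648]
brown [193 221   7  24 121] [196.3 232.2] z42 [474.1 260.7  55.9  12.9   4.5] z62 [0.47385842 0.25742451]
brown [418 227  15  23 140] [424.6 237.8] z42 [ 456.7 -289.1   56.5   14.   -26.9] z62 [ 0.45601055 -0.28379326]
side [274 182  36  27 496] [289.1 193. ] z36 [0.63885572 0.1691812 ] z50 [0.62840613 0.15283675]
side [209 188  22  16 183] [219.3 195.7] z36 [0.47484529 0.25609646] z50 [0.46712668 0.23830476]
side [367 264   7  12  64] [370.1 269.3] z36 [ 0.63727534 -0.17363376] z50 [ 0.62685207 -0.18426991]
side [323 334  30  14 348] [337.2 340.6] z36 [ 0.45591965 -0.29589105] z50 [ 0.44851617 -0.30449146]
```

View pics/crop.png

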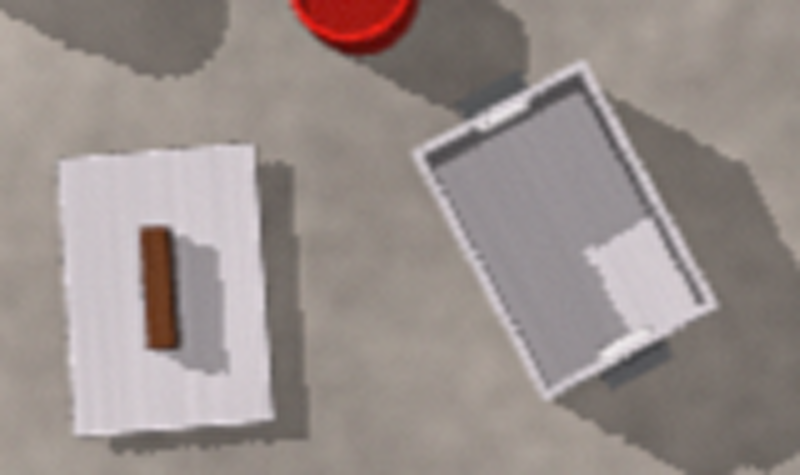

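Crop: oblong lid with its handle at crop (157,288), and the tin's rim corners and both noses are clearly visible. The sizes match: lid 137×98 mm, tin 133×93 mm. Lid is at (0.475, 0.262) yaw 4.4°, tin at (0.499, 0.065) yaw 27.8°, small tin at (0.626, -0.183). Going to the small tin first.

```bash
cat >> h.py <<'E'
def goto(p,yaw):
    "print shift cm and turn deg in tool axes to reach TCP p, tool down, tool y at yaw deg (mod 180, nearest)"
    s=arm.state();R=Ro.from_rotvec(s["tool_rot"]);out=[]
    for k in (0,180):
        a=np.radians(yaw+k);y=np.array([np.cos(a),np.sin(a),0]);z=np.array([0,0,-1.]);x=np.cross(y,z)
        out.append((R.inv()*Ro.from_matrix(np.c_[x,y,z])).as_rotvec(degrees=True))
    for r in out: print("shift",np.round(R.inv().apply(np.array(p)-s["position"])*100,2),"turn",np.round(r,1),"q6",round(np.degrees(s["qpos"][5]),0))
E
python3 -c "
from h import *
goto((.626,-.183,.16),0)"
```

```text
shift [-64.31 -44.11   8.22] turn [-0.1  0.  64.1] q6 90.0
shift [-64.31 -44.11   8.22] turn [-0.000e+00 -1.000e-01 -1.159e+02] q6 90.0
```

Emit:
{"api": "apply_moves", "payload": {"steps": [-64.3,-44.1,4,0,0,64.1,-64.3,-44.1,4,0,0,64.1,-64.3,-44.1,4,0,0,64.1,-64.3,-44.1,4,0,0,64.1,-64.3,-44.1,4,0,0,64.1,-64.3,-44.1,4,0,0,64.1,-64.3,-44.1,4,0,0,64.1,-64.3,-44.1,4,0,0,64.1], "jaw": 5}}

```text
time_s: 1.1
position: [0.4879, 0.0589, 0.2164]
tool_rot: [-2.221, -2.222, -0.0]
force: [1.3, 0.7, -0.1]
opening: 0.589
grasp_force: 0.0
```

```bash
python3 -c "
from h import *
goto((.626,-.183,.14),0)"
```

```text
shift [-24.19  13.81   7.64] turn [ 0. -0.  0.] q6 97.0
shift [-24.19  13.81   7.64] turn [   0.    0. -180.] q6 97.0
```

Emit:
{"api": "apply_moves", "payload": {"steps": [-24.2,13.8,7.6,0,0,0,-24.2,13.8,7.6,0,0,0,-24.2,13.8,7.6,0,0,0,-24.2,13.8,7.6,0,0,0,-24.2,13.8,7.6,0,0,0,-24.2,13.8,7.6,0,0,0]}}

```text
time_s: 1.85
position: [0.6252, -0.1832, 0.1379]
tool_rot: [-2.222, -2.217, 0.003]
force: [-1.0, 0.4, -0.0]
opening: 0.588
grasp_force: 0.0
```

Run:
```python
from h import *
for n in ("top","side"): cv2.imwrite(f"pics/{n}1.png",arm.snapshot(n))
goto((.626,-.183,.05),0)
a=cv2.imread("pics/top1.png")[120:220,325:435];b=cv2.imread("pics/side1.png")[200:300,315:425]
cv2.imwrite("pics/c1.png",cv2.resize(np.hstack([a,b]),None,fx=3.6,fy=3.6))
```

```text
shift [-0.2   0.11  9.  ] turn [-0.1 -0.  -0. ] q6 74.0
shift [-0.2   0.11  9.  ] turn [-1.0e-01  1.0e-01  1.8e+02] q6 74.0
```

View pics/c1.png

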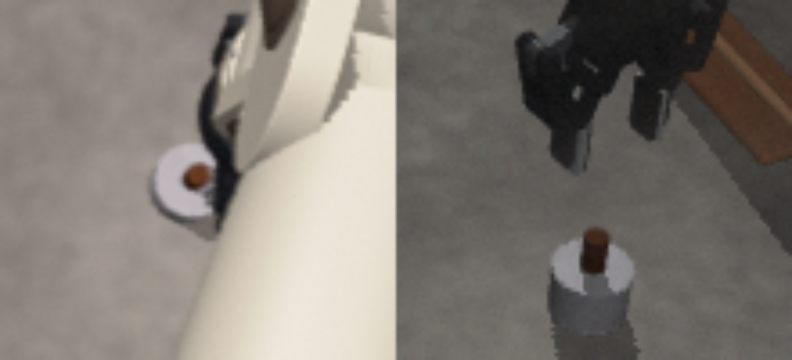

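Side crop: knob at (595,240) sits below the open fingers at (570,160) and (655,125), and it lines up. Descending and gripping.

Emit:
{"api": "apply_moves", "payload": {"steps": [-0.1,0,3,0,0,0,-0.1,0,6,0,0,0,-0.1,0,8,0,0,0,-0.1,0,8.8,0,0,0,-0.1,0,8.8,0,0,0]}}

```text
time_s: 2.58
position: [0.6254, -0.1817, 0.053]
tool_rot: [2.221, 2.222, 0.0]
force: [-0.3, -0.4, 0.7]
opening: 0.584
grasp_force: 0.0
```

Emit:
{"api": "apply_moves", "payload": {"steps": [0,0,0,0,0,0,0,0,0,0,0,0,0,0,0,0,0,0,0,0,0,0,0,0,0,0,0,0,0,0,0,0,0,0,0,0,0,0,0,0,0,0], "jaw": 0.8, "force": 35}}

```text
time_s: 3.45
position: [0.6258, -0.1822, 0.0536]
tool_rot: [2.22, 2.221, 0.001]
force: [-0.4, 0.2, 5.1]
opening: 0.171
grasp_force: 34.3
```

```bash
python3 -c "
from h import *
goto((.499,.065,.17),27.8)"
```

```text
shift [ 24.72 -12.66 -11.67] turn [  0.1   0.  -27.8] q6 74.0
shift [ 24.72 -12.66 -11.67] turn [ 1.000e-01 -1.000e-01  1.522e+02] q6 74.0
```

Emit:
{"api": "apply_moves", "payload": {"steps": [0,0,-2,0,0,0,0,0,-5,0,0,0,0,0,-9,0,0,0,0,0,-12,0,0,0,3,-1.5,-13,0,0,-3,6.5,-3.2,-13,0,0,-7,10.5,-5.3,-13,0,0,-12,14.5,-7.4,-13,0,0,-17]}}

```text
time_s: 4.45
position: [0.5506, -0.036, 0.1837]
tool_rot: [1.865, 2.528, 0.001]
force: [0.6, -0.4, -1.2]
opening: 0.172
grasp_force: 34.4
```

```bash
python3 -c "
from h import *
print(arm.state()['grasp_force'])
goto((.499,.065,.17),27.8)"
```

```text
34.37684118747711
shift [11.17 -1.95  1.37] turn [  0.    0.  -10.6] q6 69.0
shift [11.17 -1.95  1.37] turn [ 0.000e+00 -1.000e-01  1.694e+02] q6 69.0
```

Emit:
{"api": "apply_moves", "payload": {"steps": [3.5,-0.6,0.3,0,0,-3,7,-1.2,0.6,0,0,-7,9.5,-1.7,1,0,0,-10.6,10.8,-1.9,1,0,0,-10.6,11.1,-1.95,1,0,0,-10.6,11.1,-1.95,1,0,0,-10.6]}}

```text
time_s: 5.2
position: [0.5005, 0.063, 0.173]
tool_rot: [1.628, 2.686, 0.0]
force: [-0.2, -0.1, -1.4]
opening: 0.168
grasp_force: 34.4
```

Run:
```python
from h import *
for n in ("top","side"): cv2.imwrite(f"pics/{n}2.png",arm.snapshot(n))
goto((.499,.065,.058),27.8)
a=cv2.imread("pics/top2.png")[160:280,220:340];b=cv2.imread("pics/side2.png")[140:260,205:325]
cv2.imwrite("pics/c2.png",cv2.resize(np.hstack([a,b]),None,fx=3.3,fy=3.3))
```

```text
shift [ 0.27 -0.03 11.47] turn [-0.   0.  -0.3] q6 70.0
shift [ 0.27 -0.03 11.47] turn [  0.    0.  179.7] q6 70.0
```

View pics/c2.png

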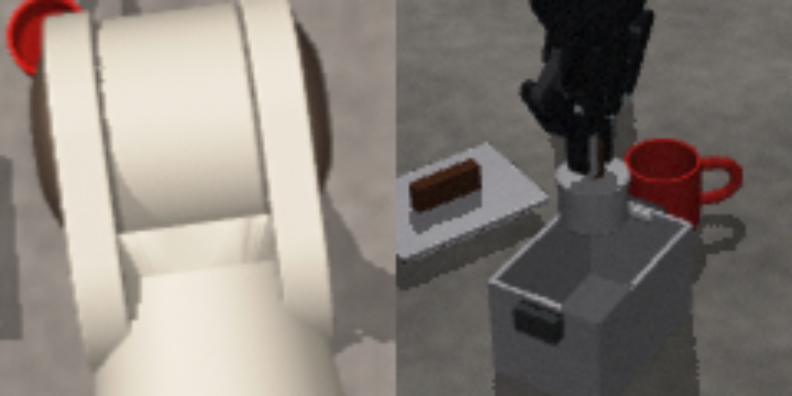

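Side crop: small tin hangs upright at (593,195) over the mouth. Lowering and releasing.

Emit:
{"api": "apply_moves", "payload": {"steps": [0.2,0,3,0,0,0,0.2,0,6,0,0,0,0.2,0,8.5,0,0,0,0.2,0,10.4,0,0,0,0.2,0,11.2,0,0,0,0.2,0,11.5,0,0,0,0.2,0,11.5,0,0,0]}}

```text
time_s: 6.18
position: [0.4997, 0.0652, 0.0583]
tool_rot: [1.627, 2.687, 0.001]
force: [-0.7, 0.2, -0.3]
opening: 0.171
grasp_force: 34.5
```

Emit:
{"api": "apply_moves", "payload": {"steps": [0,0,0,0,0,0,0,0,0,0,0,0,0,0,0,0,0,0,0,0,0,0,0,0,0,0,0,0,0,0], "jaw": 4}}

```text
time_s: 6.8
position: [0.4992, 0.0652, 0.0577]
tool_rot: [-1.627, -2.687, 0.0]
force: [1.0, 0.1, 1.1]
opening: 0.468
grasp_force: 0.0
```

Emit:
{"api": "apply_moves", "payload": {"steps": [0,0,-2,0,0,0,0,0,-5,0,0,0,0,0,-10,0,0,0,0,0,-13,0,0,0,0,0,-13,0,0,0]}}

```text
time_s: 7.42
position: [0.5004, 0.0653, 0.1902]
tool_rot: [1.625, 2.684, 0.004]
force: [0.3, 0.8, -1.1]
opening: 0.471
grasp_force: 0.0
```

```bash
python3 -c "
from h import *
goto((.4745,.261,.17),94.4)"
```

```text
shift [18.54  6.77  2.02] turn [  0.2   0.2 -66.8] q6 70.0
shift [18.54  6.77  2.02] turn [  0.2  -0.2 113.2] q6 70.0
```

Emit:
{"api": "apply_moves", "payload": {"steps": [18.5,6.8,1,0,0,-66.8,18.5,6.8,1,0,0,-66.8,18.5,6.8,1,0,0,-66.8,18.5,6.8,1,0,0,-66.8,18.5,6.8,1,0,0,-66.8,18.5,6.8,1,0,0,-66.8,18.5,6.8,1,0,0,-66.8,18.5,6.8,1,0,0,-66.8]}}

```text
time_s: 8.43
position: [0.4734, 0.2605, 0.1765]
tool_rot: [0.12, -3.138, 0.001]
force: [-0.3, -0.1, 0.7]
opening: 0.466
grasp_force: 0.0
```

Run:
```python
from h import *
for n in ("top","side"): cv2.imwrite(f"pics/{n}3.png",arm.snapshot(n))
goto((.4745,.261,.033),94.4)
a=cv2.imread("pics/top3.png")[160:280,160:320];b=cv2.imread("pics/side3.png")[120:240,180:320]
cv2.imwrite("pics/c3.png",cv2.resize(np.hstack([a,b]),None,fx=2.6,fy=2.6))
im=cv2.imread("pics/top3.png");g=im.min(2);m=np.zeros(g.shape,np.uint8);m[180:262,240:318]=g[180:262,240:318]>160
for q in blobs(m,60): print(q[1],info(rect("top",q[0],.085)))
for b in blobs(brown(im),8):
    if 240<b[2][0]<318 and 180<b[2][1]<262: print("knob",b[1],plane("top",b[2],.06))
```

```text
shift [-0.11  0.05 14.39] turn [-0.  -0.1 -0.1] q6 24.0
shift [-0.11  0.05 14.39] turn [-1.000e-01  0.000e+00  1.799e+02] q6 24.0
[247 187  61  68 383] [499.1  64.6 133.   93.4  27.8]
[268 212  21  21 216] [496.8  59.   47.   41.7  29.3]
knob [276 219   5   5  21] [0.49863866 0.06406394]
```

View pics/c3.png

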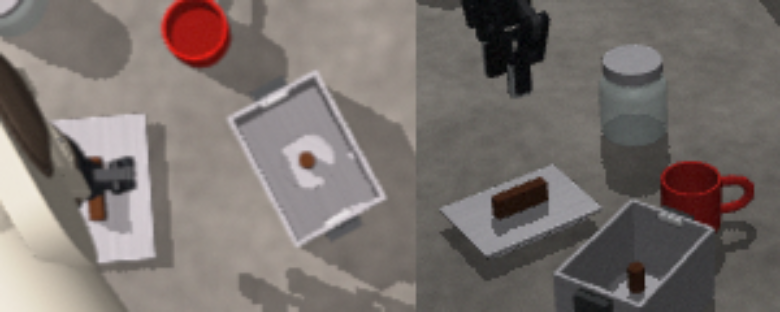

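Tin unmoved, with the small tin standing centred in it at crop (308,160); the fingers are over the lid handle. Descending to grip.

Emit:
{"api": "apply_moves", "payload": {"steps": [-0.1,0,4,0,0,0,-0.1,0,8,0,0,0,-0.1,0,12,0,0,0,-0.1,0,13.7,0,0,0,-0.1,0,14.3,0,0,0,-0.1,0,14.3,0,0,0]}}

```text
time_s: 9.28
position: [0.4752, 0.261, 0.0356]
tool_rot: [-0.121, 3.138, 0.001]
force: [0.4, -0.8, 1.0]
opening: 0.465
grasp_force: 0.0
```

Emit:
{"api": "apply_moves", "payload": {"steps": [0,0,0,0,0,0,0,0,0,0,0,0,0,0,0,0,0,0,0,0,0,0,0,0,0,0,0,0,0,0,0,0,0,0,0,0], "jaw": 0.4, "force": 80}}

```text
time_s: 10.02
position: [0.4755, 0.2611, 0.0363]
tool_rot: [-0.121, 3.137, 0.002]
force: [-1.1, 0.1, 6.9]
opening: 0.14
grasp_force: 80.5
```

Emit:
{"api": "apply_moves", "payload": {"steps": [0,0,-1,0,0,0,0,0,-4,0,0,0,0,0,-8,0,0,0,0,0,-12,0,0,0,0,0,-15,0,0,0,0,0,-15,0,0,0]}}

```text
time_s: 10.78
position: [0.4757, 0.2612, 0.1875]
tool_rot: [-0.121, 3.135, 0.003]
force: [-0.1, 0.5, -1.7]
opening: 0.137
grasp_force: 79.5
```

```bash
python3 -c "
from h import *
goto((.499,.0646,.185),117.8)"
```

```text
shift [ -0.81 -19.78   0.22] turn [  0.1   0.3 -23.4] q6 24.0
shift [ -0.81 -19.78   0.22] turn [ 3.000e-01 -1.000e-01  1.566e+02] q6 24.0
```

Emit:
{"api": "apply_moves", "payload": {"steps": [-0.1,-2,0,0,0,-2,-0.2,-5,0,0,0,-6,-0.35,-9,0,0,0,-11,-0.5,-13,0,0,0,-16,-0.7,-16.5,0,0,0,-20,-0.8,-19,0,0,0,-23.4,-0.8,-19.8,0,0,0,-23.4,-0.8,-19.8,0,0,0,-23.4]}}

```text
time_s: 11.78
position: [0.4977, 0.0638, 0.1839]
tool_rot: [0.752, -3.049, -0.001]
force: [0.9, 0.2, -2.5]
opening: 0.14
grasp_force: 79.4
```

Run:
```python
from h import *
for n in ("top","side"): cv2.imwrite(f"pics/{n}4.png",arm.snapshot(n))
goto((.499,.0646,.185),117.8);print(arm.state()["position"],arm.state()["tool_rot"])
a=cv2.imread("pics/top4.png")[150:290,210:350];b=cv2.imread("pics/side4.png")[110:250,190:330]
cv2.imwrite("pics/c4.png",cv2.resize(np.hstack([a,b]),None,fx=2.85,fy=2.85,interpolation=cv2.INTER_CUBIC))
```

```text
shift [-0.11 -0.05 -0.07] turn [ 0. -0.  0.] q6 -20.0
shift [-0.11 -0.05 -0.07] turn [   0.    0. -180.] q6 -20.0
[0.49778632 0.0645217  0.18425502] [ 7.54704725e-01 -3.04900715e+00 -4.47148978e-04]
```

View pics/c4.png

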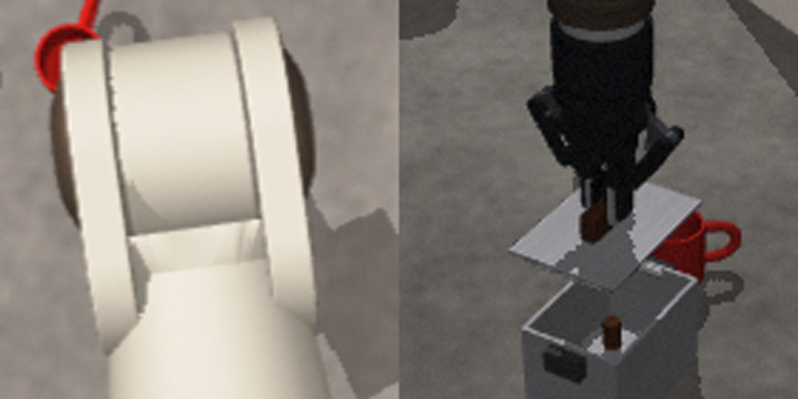

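Side crop: lid hangs level over the mouth, flange corners at (510,247), (610,290) and (700,203), rim corners at (524,328) and (695,283). I'll check the relative offset from these corners.

Run:
```python
from h import *
f=lambda x,y:(190+(x-399)/2.85,110+y/2.85)
for z in (.166,):
    P=[plane("side",f(*q),z)*1000 for q in ((510,247),(610,290),(700,203))]
    print("lid",np.round(P,1),(P[0]+P[2])/2,np.linalg.norm(P[0]-P[1]),np.linalg.norm(P[2]-P[1]),np.degrees(np.arctan2(*(P[2]-P[1])[::-1])))
P=[plane("side",f(*q),.085)*1000 for q in ((524,328),(618,361),(695,283))]
print("tin",np.round(P,1),(P[0]+P[2])/2,np.linalg.norm(P[0]-P[1]),np.linalg.norm(P[2]-P[1]))
goto((.4992,.0646,.14),117.8)
```

```text
lid [[419.9  76.4]
 [458.9 -12.5]
 [579.7  49.1]] [499.76685046  62.7528435 ] 97.09273949188511 135.5514823093165 27.002501209849715
tin [[424.7  71.9]
 [469.   -4.3]
 [576.1  49.1]] [500.41081857  60.50260137] 88.12663994616582 119.7091367718545
shift [-0.13 -0.06  4.43] turn [ 0. -0.  0.] q6 -20.0
shift [-0.13 -0.06  4.43] turn [   0.    0. -180.] q6 -20.0
```

Emit:
{"api": "apply_moves", "payload": {"steps": [-0.1,0,2,0,0,0,-0.1,0,4,0,0,0,-0.1,0,5,0,0,0,-0.1,0,5.6,0,0,0,-0.1,0,6,0,0,0,-0.1,0,6.2,0,0,0,-0.1,0,6.4,0,0,0,-0.1,0,6.4,0,0,0]}}

```text
time_s: 12.88
position: [0.4989, 0.0643, 0.1207]
tool_rot: [-0.755, 3.049, 0.0]
force: [0.7, -1.2, -1.9]
opening: 0.142
grasp_force: 79.4
```

Emit:
{"api": "apply_moves", "payload": {"steps": [0,0,0.1,0,0,0,0,0,0.2,0,0,0,0,0,0.3,0,0,0,0,0,0.3,0,0,0]}}

```text
time_s: 13.38
position: [0.4988, 0.0643, 0.1176]
tool_rot: [0.755, -3.049, 0.0]
force: [-0.3, 0.5, -1.2]
opening: 0.139
grasp_force: 79.4
```

Emit:
{"api": "apply_moves", "payload": {"steps": [0,0,0.1,0,0,0,0,0,0.15,0,0,0,0,0,0.2,0,0,0,0,0,0.2,0,0,0]}}

```text
time_s: 13.88
position: [0.4992, 0.0644, 0.1167]
tool_rot: [-0.755, 3.048, -0.0]
force: [-2.0, 1.6, 7.3]
opening: 0.142
grasp_force: 80.7
```

Emit:
{"api": "apply_moves", "payload": {"steps": [0,0,0.1,0,0,0,0,0,0.15,0,0,0,0,0,0.2,0,0,0,0,0,0.2,0,0,0]}}

```text
time_s: 14.38
position: [0.4999, 0.0647, 0.116]
tool_rot: [-0.754, 3.045, 0.0]
force: [-2.4, 0.3, 14.9]
opening: 0.14
grasp_force: 81.7
```

Emit:
{"api": "apply_moves", "payload": {"steps": [0,0,0.1,0,0,0,0,0,0.2,0,0,0,0,0,0.2,0,0,0]}}

```text
time_s: 14.75
position: [0.5002, 0.0646, 0.1141]
tool_rot: [-0.754, 3.045, -0.0]
force: [-2.2, 0.5, 12.9]
opening: 0.141
grasp_force: 81.6
```

Emit:
{"api": "apply_moves", "payload": {"steps": [0,0,0.1,0,0,0,0,0,0.2,0,0,0,0,0,0.2,0,0,0]}}

```text
time_s: 15.12
position: [0.4982, 0.0643, 0.1084]
tool_rot: [0.755, -3.047, -0.0]
force: [1.1, 0.5, -9.3]
opening: 0.141
grasp_force: 78.5
```

Emit:
{"api": "apply_moves", "payload": {"steps": [0,0,0.15,0,0,0,0,0,0.3,0,0,0,0,0,0.4,0,0,0,0,0,0.4,0,0,0]}}

```text
time_s: 15.62
position: [0.4987, 0.0644, 0.1072]
tool_rot: [-0.755, 3.049, -0.0]
force: [-5.9, -0.9, 9.5]
opening: 0.143
grasp_force: 81.0
```

Emit:
{"api": "apply_moves", "payload": {"steps": [0,0,0.1,0,0,0,0,0,0.2,0,0,0,0,0,0.2,0,0,0]}}

```text
time_s: 16.0
position: [0.4987, 0.0644, 0.1072]
tool_rot: [-0.755, 3.047, -0.0]
force: [-13.9, -1.9, 24.7]
opening: 0.136
grasp_force: 83.1
```

Hard stop at the predicted height (TCP 0.107). Unloading, releasing and looking.

Emit:
{"api": "apply_moves", "payload": {"steps": [0,0,-0.15,0,0,0,0,0,-0.3,0,0,0,0,0,-0.3,0,0,0]}}

```text
time_s: 16.38
position: [0.4989, 0.0644, 0.1072]
tool_rot: [-0.755, 3.049, -0.0]
force: [-3.9, -0.4, 6.7]
opening: 0.142
grasp_force: 80.6
```

Emit:
{"api": "apply_moves", "payload": {"steps": [0,0,0,0,0,0,0,0,0,0,0,0,0,0,0,0,0,0,0,0,0,0,0,0], "jaw": 4}}

```text
time_s: 16.88
position: [0.4989, 0.0644, 0.1065]
tool_rot: [0.755, -3.049, 0.0]
force: [0.7, -0.3, 0.5]
opening: 0.47
grasp_force: 0.0
```

Emit:
{"api": "apply_moves", "payload": {"steps": [0,0,-2,0,0,0,0,0,-5,0,0,0,0,0,-10,0,0,0,4,12,-12,0,0,0,4,18,-12,0,0,0,4,20,-12,0,0,0,4,20,-12,0,0,0]}}

```text
time_s: 17.75
position: [0.3684, 0.2247, 0.2273]
tool_rot: [-0.76, 3.047, 0.001]
force: [0.0, 0.4, 0.1]
opening: 0.471
grasp_force: 0.0
```

Run:
```python
from h import *
for n in ("top","side"): cv2.imwrite(f"pics/{n}5.png",arm.snapshot(n))
print(arm.state()["position"])
a=cv2.imread("pics/top5.png")[170:270,220:320];b=cv2.imread("pics/side5.png")[175:275,205:305]
cv2.imwrite("pics/c5.png",cv2.resize(np.hstack([a,b]),None,fx=4,fy=4,interpolation=cv2.INTER_CUBIC))
im=cv2.imread("pics/top5.png");g=im.min(2);m=np.zeros(g.shape,np.uint8);m[180:262,235:318]=g[180:262,235:318]>160
for q in blobs(cv2.morphologyEx(m,cv2.MORPH_OPEN,np.ones((3,3))),60): print(q[1],info(rect("top",q[0],.089)))
```

```text
[0.36918746 0.22401981 0.22698485]
[ 246  186   63   70 2155] [498.6  65.3 137.4  98.6  27.8]
```

View pics/c5.png

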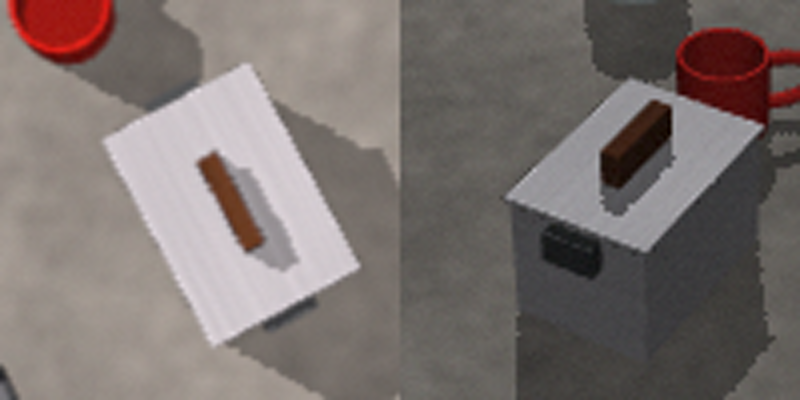

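The lid looks flush, with corners at (509,200), (645,250), (763,127) and (633,80) in the crop. I'll check flatness numerically from these before handing in.

Run:
```python
from h import *
S=[(205+(x-400)/4,175+y/4) for x,y in ((509,200),(645,250),(763,127),(633,80))]
T=[(220+x/4,170+y/4) for x,y in ((214,347),(360,266),(248,65),(104,142))]
for s,t in zip(S,T):
    o1,d1=ray("side",s);o2,d2=ray("top",t)
    k=np.linalg.lstsq(np.c_[d1,-d2],o2-o1,rcond=None)[0]
    print(np.round((o1+d1*k[0]+o2+d2*k[1])/2,4),np.round(np.linalg.norm(o1+d1*k[0]-o2-d2*k[1]),4))
```

```text
[0.4174 0.0726 0.0876] 0.0065
[ 0.4618 -0.0115  0.0909] 0.0027
[0.5806 0.0519 0.0888] 0.0044
[0.5371 0.1359 0.0886] 0.0067
```

Corner heights are about 89 mm all round (88, 91, 89, 89), so the lid is flush. Handing in.

```bash
python3 -c "
from cell import arm
print(arm.close_job())"
```

```text
the job is handed in; nothing more can be done
None
```

The small tin is standing inside the large tin and the oblong lid is pressed home, flush on the rim at both ends; I handed the job in at about 18 s, but the hand-in returned no verdict.

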